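Fetch the orange light shield from the panel rack

ROBOT

A 6-joint arm with a two-finger parallel gripper is mounted at the origin on the work surface. World frame = base frame: x ahead of the robot, y to its left, z up, the work surface at z = 0. Lengths are in m, angles in rad, forces in N, time in s.
With the tool pointing down it reaches from about 0.25 to 0.725 m from the base axis. Payload 4 kg.
Tool frame: the origin (TCP) lies between the finger pads; the fingertips stand 11 mm ahead of it and the grasp point (between the pads) lies 8 mm behind it; z points along the fingers, y is the direction in which the jaws open and shut (so a half turn about z gives the same grasp; the last joint's range is limited). The gripper opens to 85 mm and grips with 20 to 120 N. Pads are 22 mm wide; open, the fingers measure 114 mm over their backs; the gripper's body (76 mm by 85 mm) begins 54 mm behind the grasp point. The pads swing forward as they close: fully open they stand 13 mm farther back than shut.
Start: joints at [-1.333, 0.241, 0.005, 1.335, 0, 1.571], TCP at [0.118, -0.486, 0.242] pointing down, gripper open.
Joint ranges: [-2.72, 2.72], [-1.05, 1.87], [-1.09, 1.28], [-1.99, 2.15], [-1.42, 1.44], [-3.14, 3.14]. Speed limits (rad/s): [2.79, 2.79, 3.14, 3.14, 3.14, 3.14].

INTERFACE

Orientations are given as a 3x3 rotation matrix whose columns are the frame's x, y, z axes.
In Python, from workcell import robot, viewer, ticket gives the robot as it stands.
- The arm moves only by the tool arm_command, never from a script. Its argument "rows" is text: rows parted by semicolons, each of 6 numbers parted by spaces: the shift along the tool's x, y, z in m, then the turn, a rotation vector about the tool's x, y, z in rad. In form: tx ty tz ax ay az; .... A call has 1 to 12 rows; each row shifts and turns the pose as measured when the row begins, along the tool's axes as they then stand; what a row does not reach is not made up. A row lasts 1/8 s, in which the tool goes at most 62.5 mm and 10.7 degrees, less where a joint would pass 70% of its speed; a pose out of reach is approached as far as the arm can. A call with a gripper value outside its range is refused whole. "jaw" is the gripper's target within -1 to 1 (shut at 1, half-way at 0, fully open at -1), set as the call begins (left out, the last holds). The fingers move at their own pace and stop on an object; "grip_force" is the grip in N (left out, the last holds). Time passes only in rows, so rows that do not move let the fingers close. It gives the time, the measured TCP pose, the force and the opening at its end, in the units of the state.
- robot.get_obs(): the state, without advancing time (a new reading comes with each control period).
- viewer.capture(name): name is "scene" or "top" or "wrist"; returns (picture, depth): 400x640x3 uint8, red, green, blue; 400x640 float32, m along the optical axis (not along the pixel's ray), 0 where there is no reading.
- viewer.calibration(name): a dict with "intrinsics" (3x3 intrinsics, pixels), "eye" and "orientation" of the camera in the world. Camera axes: x right, y up, looking along -z (the intrinsics and any distortion apply to the point x, -y, -z); pixel columns grow to the right and rows downward; lengths in m; the calibration is good to about 2 mm. A picture is of the moment at which its call begins: read the wrist's pose just before it. calibration takes no time and is no camera call; for the wrist camera it gives the pose at the moment of the call.
- ticket.close_job(): hands the job in, once; it reports no verdict.
The state is a dict: "time": time; "joint_pos": joint angles; "dq": joint speeds; "joint_torque": joint torques, N m; "tcp_pos": TCP position; "orientation": TCP orientation; "contact_force": force on the tool from outside, world axes, zero at the start; "torque": the same for the moment, N m; "gripper_width": finger opening in m.
Only numpy, scipy, OpenCV 4.12 (cv2) and the standard library are available. Lean on these libraries where they do the work, as an engineer would, in place of code of your own. Each camera call takes 0.05 s, during which the arm holds its last target. There are 200 camera calls.

TASK

Swing the blue retaining bar of the panel rack aside until it is clear of all three panels, then slide the orange panel up out of its slot. Set it, without dropping it, with its lower edge in the ledge of the shield stand, centred and leaning back against the stand's sloping rest, and let go. Leave the other two panels, the bottle and the slide box where they are.

Things in the scene. Friction and masses are not known exactly. Their poses are not given: they have to be found in the camera images.
- rack: Fixed aluminium rack, white grooved ribs. Origin: on the table under the middle slot. Three panels stand upright in it at x = -50, 0, +50 mm, each across it (panel normal along rack x), lower edges at z = 10 mm. Base y +-65, x -125 to 115 mm. Side walls (y +-60) and grooves (8 mm wide) reach z = 75 mm; panels stick out 55 mm above. Catch at x = 100, 24 mm wide, top z = 132 mm.
- retainer (a joint): Blue retaining bar, level 6 mm above the panels' top edges so they cannot be lifted; turns on a vertical post. rad; 0 = along rack +x, free end over the catch; grows as the free end swings to rack -y, up to 1.7; stays where left. Beyond 0.8 it is clear of all three panels. Bar 14 mm wide, z = 136 to 142 mm above the table.
- knob (a point): Centre of the round upright black knob on the bar's free end, 210 mm from the pivot axis, 160 mm above the table. Knob 16 mm diameter, from z = 142 to 178 mm.
- pivot (a point): Pivot axis of the retaining bar (rack x = -110 mm), at the bar's underside, 136 mm above the table. Post 16 mm diameter; steel hub 20 mm diameter, top at z = 148 mm.
- panel_orange: Orange rigid acrylic panel, 100 mm wide (its y), 120 mm tall (its z), 5 mm thick (its x), about 80 g; in any of the three rack slots. Origin: centre of its lower edge.
- panel_grey: Smoked grey panel, same size and axes as the orange one, in another slot of the rack; to stay there.
- panel_clear: Clear bluish panel, same size and axes as the orange one, in another slot of the rack; to stay there.
- stand: Fixed shield stand. Origin: on the table below the middle of the foot of the rest. Base y +-65, x -72 to 48 mm. Cream rest: plate 120 mm wide (y) rising from x = 0, z = 20 mm, 65 mm along its slope, leaning 0.35 rad from vertical towards -x (top edge x = -22, z = 81 mm). The panel rests on its +x face, top leaning to -x, which points roughly to the robot.
- ledge (a point): Middle of the floor of the stand's black ledge, 20 mm above the table, 10 mm in +x from the foot of the rest. The ledge is a trough along stand y, 120 mm long, open at its ends, 20 mm wide between rest and front lip (lip 6 mm thick, top at z = 30 mm). The panel's lower edge goes in here.
- bottle: Small white lens-fluid bottle, 40 mm diameter, 95 mm tall, upright. Origin: centre of its underside.
- slide_box: Low green and white microscope-slide box, 85 x 60 x 32 mm. Origin: centre of its underside.
There are look-alikes about, which are no part of the job. There is more than one size of the panel_orange; the job needs the largest.

How it is judged:
On the way, in this order (a step that is already met when the one before it is completed fails the run):
1. the retaining bar is swung clear of all three panels (over 0.8 rad) (value of joint retainer above 0.8 rad), for 0.1 s.
2. the orange panel is lifted out of its slot (lower edge above the rack's walls) (height (world z) of panel_orange above 0.078 m), for 0.1 s.
At the end, for the whole second after the job is handed in: Orange panel at rest, lower edge in the ledge, within 20 mm of the stand's middle, square to it within 0.2 rad, leaning back 0.22 to 0.68 rad from vertical on the rest; other panels, bottle and slide box within 30 mm of their starts, bottle upright (0.2 rad) (x of panel_orange in the frame of stand between -0.008 and 0.028 m and y of panel_orange in the frame of stand between -0.02 and 0.02 m and z of panel_orange in the frame of stand between 0.012 and 0.03 m and angle between panel_orange's own z axis and vertical between 0.22 and 0.68 rad and angle between the y axis of panel_orange and the y axis of stand, either way round below 0.2 rad and linear speed of panel_orange below 0.02 m/s and angular speed of panel_orange below 0.2 rad/s and distance of each of panel_grey, panel_clear, bottle, slide_box from where it was at the start of the episode below 0.03 m and angle between bottle's own z axis and vertical below 0.2 rad); the robot touches nothing.
It fails at once if the orange panel is dropped or thrown (moves faster than 0.7 m/s while not held) (linear speed of panel_orange above 0.7 m/s and contact force between the fingers and panel_orange below 0.05 N).
It fails at once if another panel, the bottle or the slide box is moved by more than 30 mm (distance of any of panel_grey, panel_clear, bottle, slide_box from where it was at the start of the episode above 0.03 m).
It fails at once if the bottle is knocked over (angle between bottle's own z axis and vertical above 0.6 rad).
It also fails if it takes over 64 s, if anything falls off the work surface, if the arm or the gripper's body presses on something with over 40 N, if the wrist force passes 120 N, or if a joint passes its speed limit or range.

## Working session

There is one attempt and no reset: what is moved stays moved. The work goes in short steps, Python scripts to look and compute and a tool call to move; the robot and the scene stay as the last step left them, time stands still between calls to the robot, and variables do not carry over. Pictures are saved under pics/ and viewed, about 8 in all and at most 12, crops included, and the job is handed in when it is done.

Besides the shell and the picture viewer there is one more tool, called as name(argument=value, ...) on one line, values as JSON. arm_command: Moves the arm, as the interface text tells. Its arguments: {"type":"object","properties":{"rows":{"type":"string"},"jaw":{"type":"number"},"grip_force":{"type":"number"}},"required":["rows"]}

```bash
ls; mkdir -p pics
cat > h.py <<'E'
import numpy as np, cv2
from workcell import robot, viewer, ticket
def snap(n,tag):
    c=viewer.calibration(n); im,d=viewer.capture(n)
    cv2.imwrite(f'pics/{tag}.png',cv2.cvtColor(im,cv2.COLOR_RGB2BGR)); np.savez(f'pics/{tag}.npz',im=im,d=d,K=c['intrinsics'],e=c['eye'],R=c['orientation'])
    return im,d,c
def load(tag):
    z=np.load(f'pics/{tag}.npz'); return z['im'],z['d'],dict(intrinsics=z['K'],eye=z['e'],orientation=z['R'])
def ray(c,u,v):
    K=np.array(c['intrinsics']); r=np.array([(u-K[0,2])/K[0,0],-(v-K[1,2])/K[1,1],-1.]); return np.array(c['orientation'])@r
def onz(c,u,v,z):
    r=ray(c,u,v); e=np.array(c['eye']); return e+r*(z-e[2])/r[2]
def pt(c,d,u,v): return np.array(c['eye'])+ray(c,u,v)*d[int(v),int(u)]
def cloud(c,d):
    v,u=np.mgrid[:d.shape[0],:d.shape[1]]; K=np.array(c['intrinsics'])
    r=np.stack([(u-K[0,2])/K[0,0],-(v-K[1,2])/K[1,1],-np.ones(u.shape)],-1)
    P=np.array(c['eye'])+(r*d[...,None])@np.array(c['orientation']).T; P[d==0]=np.nan; return P
E
python3 - <<'E'
from h import *
for n in('scene','top'):
    im,d,c=snap(n,n+'0'); print(c)
print(robot.get_obs())
E
```

```text
pics
{'intrinsics': array([[478.42476352,   0.        , 321.51806518],
       [  0.        , 478.42476352, 188.55892024],
       [  0.        ,   0.        ,   1.        ]]), 'eye': array([1.38222473, 0.3164358 , 0.95214785]), 'orientation': array([[-0.30962873, -0.6628638 ,  0.68171961],
       [ 0.95084972, -0.21294149,  0.22481265],
       [-0.00385378,  0.71782136,  0.69621666]])}
{'intrinsics': array([[487.60329367,   0.        , 319.5973538 ],
       [  0.        , 487.60329367, 194.44274646],
       [  0.        ,   0.        ,   1.        ]]), 'eye': array([0.43221677, 0.02893837, 1.13713269]), 'orientation': array([[-0.02809279,  0.98950663, -0.1417301 ],
       [-0.99900891, -0.03268953, -0.03020925],
       [-0.03452535,  0.14074097,  0.98944428]])}
{'time': 0.1, 'joint_pos': array([-1.33300273e+00,  2.41331608e-01,  3.90255381e-03,  1.33516438e+00,
       -2.51279693e-05,  1.57076486e+00]), 'dq': array([-0.00019811, -0.00139254,  0.0043066 ,  0.00053051,  0.00010905,
        0.00036757]), 'joint_torque': array([-1.42433814e-04, -3.73138726e+01,  2.53009772e+01,  1.08461006e-02,
       -5.96047201e-06, -3.73996727e-06]), 'tcp_pos': array([ 0.11765213, -0.48543598,  0.24152158]), 'orientation': array([[ 9.71852654e-01,  2.35589089e-01, -4.47745192e-04],
       [ 2.35589513e-01, -9.71851095e-01,  1.74061660e-03],
       [-2.50713766e-05, -1.79710693e-03, -9.99998385e-01]]), 'contact_force': array([-0.23525295, -0.63956341, -0.70921934]), 'torque': array([-0.0089727 ,  0.03455258,  0.06064032]), 'gripper_width': 0.08507619863777431}
```

View pics/scene0.png

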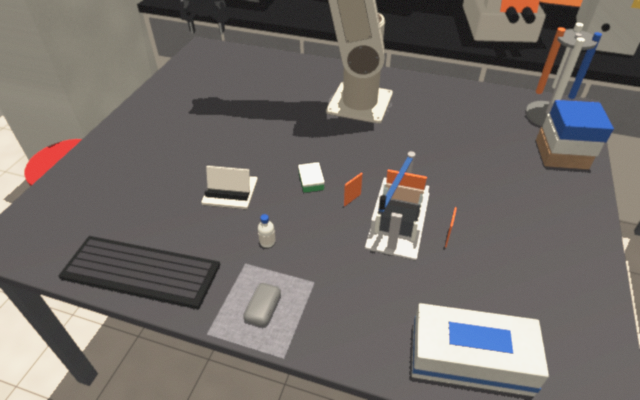

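View pics/top0.png

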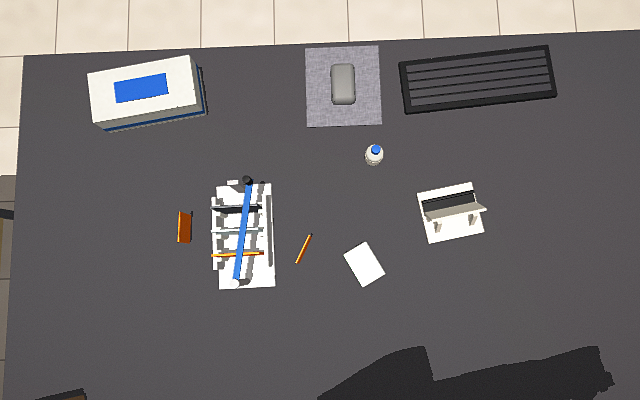

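The scene view shows the rack at about (400,215), with the orange panel at its back near the pivot. The stand is at (230,185), the bottle at (266,232) and the slide box at (312,177). In the top view, up is +x and left is +y. The knob is at (246,181), the pivot at (237,281), the orange panel at (237,254) and the stand at (450,212). Two small orange look-alikes stand at (185,227) and (304,248).

Run:
```python
from h import *
im,d,c=load('top0'); P=cloud(c,d); h=cv2.cvtColor(im,cv2.COLOR_RGB2HSV); np.set_printoptions(precision=4,suppress=True)
def box(m,name):
    n,l,s,ce=cv2.connectedComponentsWithStats(m.astype(np.uint8))
    for i in range(1,n):
        if s[i,4]>25:
            q=P[l==i]; q=q[~np.isnan(q[:,0])]
            v,u=np.where(l==i); zt=np.percentile(q[:,2],80)
            w=np.array([onz(c,a,b,zt)[:2] for a,b in zip(u,v)],np.float32)
            print(name,ce[i].round(),s[i,4],'med',np.median(q,0),'ztop',zt,'rect',[np.round(x,4) for x in cv2.minAreaRect(w)])
H,S,V=h[...,0],h[...,1],h[...,2]
reg=np.zeros(H.shape,bool); reg[135:300,160:500]=1
box((H>3)&(H<22)&(S>150)&(V>100)&reg,'orange')
box((H>100)&(H<125)&(S>150)&reg,'blue')
for lo,hi in((.13,.146),(.146,.16),(.165,.185)): box((P[...,2]>lo)&(P[...,2]<hi)&reg,f'z{lo}')
box((P[...,2]>.012)&(P[...,2]<.2)&reg,'things')
st=reg.copy(); st[:,:400]=0
box(st&(P[...,2]>.073)&(P[...,2]<.1),'resttop')
box(st&(P[...,2]>.004)&(V>120),'standall')
for u,v in((420,203),(486,207),(417,190),(474,183),(428,243),(484,234),(237,281),(246,181)): print(u,v,pt(c,d,u,v))
```

```text
orange [184. 228.] 341 med [0.5238 0.3715 0.0445] ztop 0.0684828352324943 rect [array([0.5214, 0.3641]), array([0.0696, 0.0269]), np.float64(0.5537)]
orange [304. 249.] 94 med [0.4647 0.1015 0.0534] ztop 0.07807492922937827 rect [array([0.4649, 0.1003]), array([0.0085, 0.0654]), np.float64(63.2576)]
blue [375. 149.] 61 med [ 0.6776 -0.064   0.0943] ztop 0.09592479385751336 rect [array([ 0.6773, -0.0639]), array([0.0152, 0.0179]), np.float64(87.5248)]
blue [242. 231.] 588 med [0.5043 0.2204 0.1418] ztop 0.14341456907865371 rect [array([0.5062, 0.2198]), array([0.0144, 0.1981]), np.float64(81.6402)]
z0.13 [232. 182.] 47 med [0.6088 0.2429 0.1323] ztop 0.13337681607169097 rect [array([0.6084, 0.2419]), array([0.0233, 0.0085]), np.float64(88.0641)]
z0.13 [242. 232.] 689 med [0.502  0.2209 0.1416] ztop 0.14331831011987123 rect [array([0.5016, 0.2203]), array([0.0223, 0.2116]), np.float64(80.2674)]
z0.146 [234. 283.] 63 med [0.3981 0.2364 0.1479] ztop 0.1490584057258179 rect [array([0.3989, 0.2351]), array([0.0182, 0.0179]), np.float64(89.8818)]
z0.165 [246. 179.] 58 med [0.6057 0.2049 0.1
[... 915 characters left out ...]
314  0.0321] ztop 0.033861004261712416 rect [array([ 0.4304, -0.0311]), array([0.0844, 0.06  ]), np.float64(28.8802)]
resttop [458. 214.] 217 med [ 0.5311 -0.238   0.0787] ztop 0.0811298521267585 rect [array([ 0.5316, -0.2363]), array([0.0099, 0.1201]), np.float64(10.2331)]
standall [451. 215.] 2316 med [ 0.5273 -0.234   0.013 ] ztop 0.04781957926572522 rect [array([ 0.5405, -0.2347]), array([0.1159, 0.1427]), np.float64(10.2204)]
420 203 [ 0.5659 -0.1682  0.0112]
486 207 [ 0.5527 -0.3211  0.002 ]
417 190 [ 0.5977 -0.1645  0.0025]
474 183 [ 0.6104 -0.2986 -0.001 ]
428 243 [ 0.4735 -0.1816  0.0086]
484 234 [ 0.4905 -0.3117  0.0024]
237 281 [0.4036 0.2303 0.1474]
246 181 [0.6012 0.2046 0.1808]
```

Run:
```python
import cv2
a=cv2.imread('pics/top0.png')
x=cv2.resize(a[165:300,165:285],None,fx=3.3,fy=3.3,interpolation=3); y=cv2.resize(a[165:300,395:515],None,fx=3.3,fy=3.3,interpolation=3)
cv2.imwrite('pics/crop0.png',cv2.hconcat([x,y]))
```

```text
(no output)
```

View pics/crop0.png

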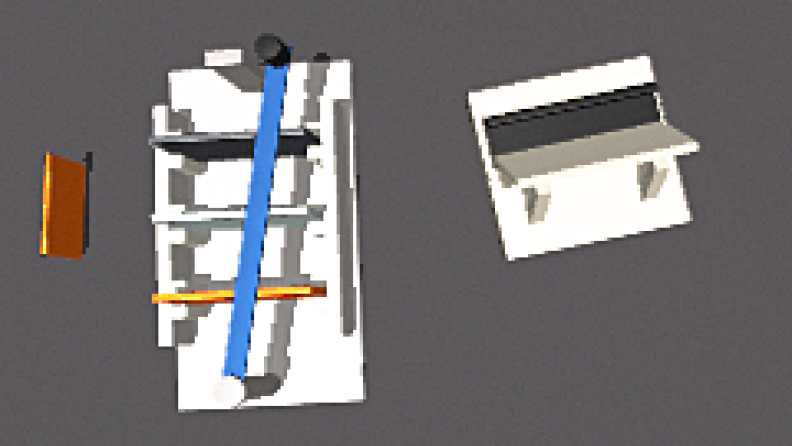

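The crop shows the bar running from its hub (232,390) to the knob (270,48), with the white catch just to its left, so the bar starts at about 0.18 rad. The orange panel is in the slot nearest the pivot. The stand's rest leans towards the robot.

```bash
cat >> h.py <<'E'
from scipy.spatial.transform import Rotation as Ro
def Rz(yaw,tilt_about=None): # tool down, tool x at yaw
    c,s=np.cos(yaw),np.sin(yaw); return np.array([[c,s,0],[s,-c,0],[0,0,-1.]])
def plan(p,R,n):
    o=robot.get_obs(); p0=np.array(o['tcp_pos']);R0=np.array(o['orientation'])
    w=Ro.from_matrix(R0.T@R).as_rotvec(); dw=w/n
    P0,Q=p0,R0; out=[]
    for i in range(n):
        t=Q.T@((np.array(p)-p0)/n); out.append(' '.join(f'{x:.3f}' for x in [*t,*dw])); Q=Q@Ro.from_rotvec(dw).as_matrix()
    print('; '.join(out))
E
python3 - <<'E'
from h import *
plan([.605,.2044,.235],Rz(-.149),18)
E
```

```text
0.035 -0.031 0.000 -0.000 0.000 0.021; 0.035 -0.032 0.000 -0.000 0.000 0.021; 0.034 -0.032 0.000 -0.000 0.000 0.021; 0.033 -0.033 0.000 -0.000 0.000 0.021; 0.033 -0.034 0.000 -0.000 0.000 0.021; 0.032 -0.034 0.000 -0.000 0.000 0.021; 0.031 -0.035 0.000 -0.000 0.000 0.021; 0.030 -0.036 0.000 -0.000 0.000 0.021; 0.030 -0.036 0.000 -0.000 0.000 0.021; 0.029 -0.037 0.000 -0.000 0.000 0.021; 0.028 -0.038 0.000 -0.000 0.000 0.021; 0.027 -0.038 0.000 -0.000 0.000 0.021; 0.026 -0.039 0.000 -0.000 0.000 0.021; 0.025 -0.039 0.000 -0.000 0.000 0.021; 0.025 -0.040 0.000 -0.000 0.000 0.021; 0.024 -0.040 0.000 -0.000 0.000 0.021; 0.023 -0.041 0.000 -0.000 0.000 0.021; 0.022 -0.041 0.000 -0.000 0.000 0.021
```

arm_command(rows="0.035 -0.031 0 0 0 0.021; 0.035 -0.032 0 0 0 0.021; 0.034 -0.032 0 0 0 0.021; 0.033 -0.033 0 0 0 0.021; 0.033 -0.034 0 0 0 0.021; 0.032 -0.034 0 0 0 0.021; 0.031 -0.035 0 0 0 0.021; 0.03 -0.036 0 0 0 0.021; 0.03 -0.036 0 0 0 0.021; 0.029 -0.037 0 0 0 0.021; 0.028 -0.038 0 0 0 0.021; 0.027 -0.038 0 0 0 0.021", jaw=0)

```text
time: 1.6
tcp_pos: [0.451, -0.014, 0.2386]
orientation: [[1.0, -0.031, -0.004], [-0.031, -1.0, 0.006], [-0.004, -0.005, -1.0]]
contact_force: [0.6, -0.8, -0.3]
gripper_width: 0.0426
```

Run:
```python
from h import *
o=robot.get_obs(); print(o['time'],o['joint_pos'],o['tcp_pos'],o['gripper_width'])
plan([.605,.2044,.235],Rz(-.149),8)
```

```text
1.6 [-0.03460244  0.14907445 -0.11915697  1.30660001  0.00539829  3.13754336] [ 0.45098527 -0.01403148  0.23861881] 0.04264406407031657
0.018 -0.028 0.001 -0.001 0.001 0.015; 0.018 -0.028 0.001 -0.001 0.001 0.015; 0.018 -0.028 0.001 -0.001 0.001 0.015; 0.017 -0.029 0.001 -0.001 0.001 0.015; 0.017 -0.029 0.000 -0.001 0.001 0.015; 0.016 -0.029 0.000 -0.001 0.001 0.015; 0.016 -0.029 0.000 -0.001 0.001 0.015; 0.015 -0.030 0.000 -0.001 0.001 0.015
```

Run:
```python
from h import *
plan([.605,.2044,.235],Rz(-.149+np.pi),18)
```

```text
0.008 -0.012 0.000 -0.000 -0.000 -0.168; 0.010 -0.011 0.000 -0.000 -0.000 -0.168; 0.012 -0.009 0.000 -0.000 -0.000 -0.168; 0.013 -0.007 0.000 -0.000 -0.000 -0.168; 0.014 -0.005 0.000 -0.000 -0.000 -0.168; 0.015 -0.002 0.000 -0.000 -0.000 -0.168; 0.015 0.000 0.000 -0.000 -0.000 -0.168; 0.015 0.003 0.000 -0.000 -0.000 -0.168; 0.014 0.005 0.000 -0.000 -0.000 -0.168; 0.013 0.007 0.000 -0.000 -0.000 -0.168; 0.011 0.009 0.000 -0.000 -0.000 -0.168; 0.010 0.011 0.000 -0.000 -0.000 -0.168; 0.008 0.013 0.000 -0.000 -0.000 -0.168; 0.005 0.014 0.000 -0.000 -0.000 -0.168; 0.003 0.015 0.000 -0.000 -0.000 -0.168; 0.001 0.015 0.000 -0.000 -0.000 -0.168; -0.002 0.015 0.000 -0.000 -0.000 -0.168; -0.004 0.014 0.000 -0.000 -0.000 -0.168
```

arm_command(rows="0.008 -0.012 0 0 0 -0.168; 0.01 -0.011 0 0 0 -0.168; 0.012 -0.009 0 0 0 -0.168; 0.013 -0.007 0 0 0 -0.168; 0.014 -0.005 0 0 0 -0.168; 0.015 -0.002 0 0 0 -0.168; 0.015 0 0 0 0 -0.168; 0.015 0.003 0 0 0 -0.168; 0.014 0.005 0 0 0 -0.168; 0.013 0.007 0 0 0 -0.168; 0.011 0.009 0 0 0 -0.168; 0.01 0.011 0 0 0 -0.168")

```text
time: 3.1
tcp_pos: [0.5469, 0.1434, 0.231]
orientation: [[-0.469, 0.883, -0.019], [0.883, 0.469, 0.003], [0.012, -0.015, -1.0]]
contact_force: [1.0, -1.0, -0.9]
gripper_width: 0.0427
```

arm_command(rows="0.008 0.013 0 0 0 -0.168; 0.005 0.014 0 0 0 -0.168; 0.003 0.015 0 0 0 -0.168; 0.001 0.015 0 0 0 -0.168; -0.002 0.015 0 0 0 -0.168; -0.004 0.014 0 0 0 -0.168; 0 0 0 0 0 0")

```text
time: 3.98
tcp_pos: [0.5913, 0.224, 0.2244]
orientation: [[-0.999, 0.041, -0.029], [0.041, 0.999, -0.0], [0.029, -0.001, -1.0]]
contact_force: [-1.3, -0.3, -0.1]
gripper_width: 0.0426
```

Run:
```python
from h import *
o=robot.get_obs(); print(o['time'],o['joint_pos'],o['tcp_pos'],o['gripper_width'])
im,d,c=snap('wrist','w1')
P=cloud(c,d); m=(P[...,2]>.165)&(P[...,2]<.19); 
print(np.nanmedian(P[m],0),m.sum())
plan([.605,.2044,.161],Rz(-.149+np.pi),6)
```

```text
3.975 [0.35753594 0.54167032 0.40530175 1.4619984  0.0100145  0.39875243] [0.59131057 0.22403601 0.22436422] 0.04258478261517785
[0.60329467 0.20707874 0.1762568 ] 525
-0.003 -0.003 0.011 -0.001 -0.005 0.018; -0.003 -0.003 0.011 -0.001 -0.005 0.018; -0.003 -0.003 0.011 -0.001 -0.005 0.018; -0.003 -0.003 0.011 -0.001 -0.005 0.018; -0.003 -0.003 0.011 -0.001 -0.005 0.018; -0.003 -0.003 0.011 -0.001 -0.005 0.018
```

View pics/w1.png

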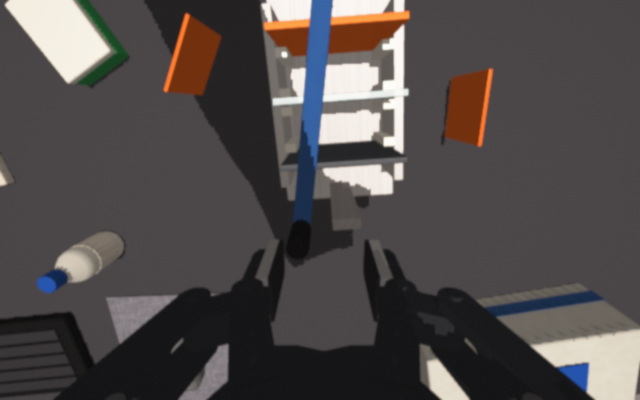

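The wrist view shows the knob at (298,240), just left of the jaw gap, and the panels are undisturbed. I'll centre over the knob before descending.

Run:
```python
from h import *
plan([.6045,.2055,.222],Rz(-.149+np.pi),3)
```

```text
-0.005 -0.006 0.001 -0.001 -0.010 0.035; -0.005 -0.006 0.001 -0.001 -0.010 0.035; -0.005 -0.005 0.001 -0.001 -0.010 0.035
```

arm_command(rows="-0.005 -0.006 0.001 0 -0.01 0.035; -0.005 -0.006 0.001 0 -0.01 0.035; -0.005 -0.005 0.001 0 -0.01 0.035; 0 0 0 0 0 0")

```text
time: 4.53
tcp_pos: [0.6049, 0.2017, 0.221]
orientation: [[-0.987, 0.161, 0.002], [0.161, 0.987, -0.005], [-0.002, -0.004, -1.0]]
contact_force: [-0.0, 0.1, -0.7]
gripper_width: 0.0425
```

Run:
```python
from h import *
plan([.6045,.2055,.161],Rz(-.149+np.pi),4)
```

```text
0.000 0.001 0.015 -0.001 0.001 -0.003; 0.000 0.001 0.015 -0.001 0.001 -0.003; 0.000 0.001 0.015 -0.001 0.001 -0.003; 0.000 0.001 0.015 -0.001 0.001 -0.003
```

arm_command(rows="0 0.001 0.015 0 0 0; 0 0.001 0.015 0 0 0; 0 0 0.015 0 0 0; 0 0 0.015 0 0 0; 0 0 0 0 0 0")

```text
time: 5.15
tcp_pos: [0.6039, 0.2035, 0.1549]
orientation: [[-0.987, 0.161, -0.002], [0.161, 0.987, -0.006], [0.001, -0.006, -1.0]]
contact_force: [0.1, -0.1, -0.4]
gripper_width: 0.0427
```

arm_command(rows="0 0 0 0 0 0; 0.0015 -0.025 0 0 0 0.12; 0.0015 -0.025 0 0 0 0.12; 0.0015 -0.025 0 0 0 0.12; 0.0015 -0.025 0 0 0 0.12; 0.0015 -0.025 0 0 0 0.12", jaw=0.4)

```text
time: 5.9
tcp_pos: [0.5509, 0.0935, 0.1588]
orientation: [[-0.713, 0.701, 0.007], [0.701, 0.713, -0.002], [-0.007, 0.004, -1.0]]
contact_force: [0.6, 0.1, -0.3]
gripper_width: 0.0257
```

Run:
```python
from h import *
o=robot.get_obs(); p=o['tcp_pos']; d=p[:2]-np.array([.3989,.2351]); print(np.hypot(*d), .033-np.arctan2(d[1],d[0]), np.arctan2(o['orientation'][1,0],o['orientation'][0,0])-np.pi,p)
```

```text
0.20771489884072486 0.7827979521922379 -0.7774288223875434 [0.55091128 0.09354418 0.1587903 ]
```

arm_command(rows="0.001 -0.025 0 0 0 0.12; 0.001 -0.025 0 0 0 0.12; 0.001 -0.025 0 0 0 0.12; 0.001 -0.025 0 0 0 0.12; 0.001 -0.025 0 0 0 0.12; 0.001 -0.025 0 0 0 0.12; 0 0 0 0 0 0")

```text
time: 6.78
tcp_pos: [0.419, 0.028, 0.164]
orientation: [[-0.047, 0.999, 0.025], [0.999, 0.047, -0.0], [-0.001, 0.025, -1.0]]
contact_force: [-0.7, -0.3, 0.1]
gripper_width: 0.0256
```

Run:
```python
from h import *
o=robot.get_obs(); p=o['tcp_pos']; d=p[:2]-np.array([.3989,.2351]); print(np.hypot(*d), .033-np.arctan2(d[1],d[0]), np.arctan2(o['orientation'][1,0],o['orientation'][0,0])-np.pi,p,o['joint_pos'])
```

```text
0.20806044942319873 1.507103146328276 -1.5239981172934032 [0.41898669 0.02801143 0.16402431] [ 0.06798118  0.11975004 -0.35745011  1.06912359 -0.00175914  1.59194257]
```

arm_command(rows="0 0 0 0 0 0; 0 0 0.0 0 0 0; 0 0 -0.03 0 0 0; 0 0 -0.04 0 0 0; 0 0 -0.03 0 0 0; 0 0 0 -0.025 0 0", jaw=0)

```text
time: 7.52
tcp_pos: [0.4218, 0.0289, 0.2677]
orientation: [[-0.052, 0.997, 0.054], [0.999, 0.052, 0.002], [-0.001, 0.054, -0.999]]
contact_force: [-0.7, 0.5, -0.2]
gripper_width: 0.0431
```

Run:
```python
from h import *
plan([.459,.237,.265],Rz(np.pi/2+.033),6)
```

```text
0.034 0.008 0.001 0.009 0.000 0.003; 0.034 0.008 0.001 0.009 0.000 0.003; 0.034 0.008 0.001 0.009 0.000 0.003; 0.034 0.008 0.001 0.009 0.000 0.003; 0.034 0.008 0.001 0.009 0.000 0.003; 0.034 0.007 0.001 0.009 0.000 0.003
```

arm_command(rows="0.034 0.008 0.001 0.009 0 0.003; 0.034 0.008 0.001 0.009 0 0.003; 0.034 0.008 0.001 0.009 0 0.003; 0.034 0.008 0.001 0.009 0 0.003; 0.034 0.008 0.001 0.009 0 0.003; 0.034 0.007 0.001 0.009 0 0.003; 0 0 0 0 0 0")

```text
time: 8.4
tcp_pos: [0.4607, 0.2409, 0.2545]
orientation: [[-0.035, 0.999, -0.005], [0.999, 0.035, -0.004], [-0.004, -0.006, -1.0]]
contact_force: [0.7, -0.3, -0.1]
gripper_width: 0.0428
```

Run:
```python
from h import *
np.set_printoptions(precision=4,suppress=True)
o=robot.get_obs(); print(o['time'],o['tcp_pos'],o['orientation'])
im,d,c=snap('wrist','w2'); snap('top','top2')
for t in('w2','top2'):
    im,d,c=load(t); P=cloud(c,d); h=cv2.cvtColor(im,cv2.COLOR_RGB2HSV); H,S,V=h[...,0],h[...,1],h[...,2]
    m=(H>3)&(H<22)&(S>120)&(V>60)&(abs(P[...,2]-.130)<.006)&(abs(P[...,0]-.46)<.06)&(abs(P[...,1]-.237)<.08)
    v,u=np.where(m); 
    if len(u): 
        w=np.array([onz(c,a,b,.130)[:2] for a,b in zip(u,v)],np.float32); print(t,len(u),cv2.minAreaRect(w),w.min(0),w.max(0))
    b=(H>100)&(H<125)&(S>150)&(abs(P[...,2]-.142)<.008); q=P[b]
    if t=='top2' and len(q): print('bar',np.median(q,0),.033-np.arctan2(*(np.median(q,0)[:2]-[.3989,.2351])[::-1]))
plan([.459,.237,.121],Rz(np.pi/2+.033),8)
```

```text
8.4 [0.4607 0.2409 0.2545] [[-0.0351  0.9994 -0.0054]
 [ 0.9994  0.0351 -0.0042]
 [-0.004  -0.0055 -1.    ]]
w2 205 ((0.458347350358963, 0.24057048559188843), (0.004378681071102619, 0.09876153618097305), 1.3662617206573486) [0.4556 0.1912] [0.4617 0.29  ]
top2 55 ((0.45924410223960876, 0.22432436048984528), (0.005063516087830067, 0.07269466668367386), 1.6706839799880981) [0.4562 0.188 ] [0.4618 0.2607]
bar [0.4092 0.1278 0.1418] 1.5078969289894382
-0.000 -0.000 0.017 -0.001 0.001 -0.000; -0.000 -0.000 0.017 -0.001 0.001 -0.000; -0.000 -0.000 0.017 -0.001 0.001 -0.000; -0.000 -0.000 0.017 -0.001 0.001 -0.000; -0.000 -0.000 0.017 -0.001 0.001 -0.000; -0.000 -0.000 0.017 -0.001 0.001 -0.000; -0.000 -0.000 0.017 -0.001 0.001 -0.000; -0.000 -0.000 0.017 -0.001 0.001 -0.000
```

View pics/w2.png

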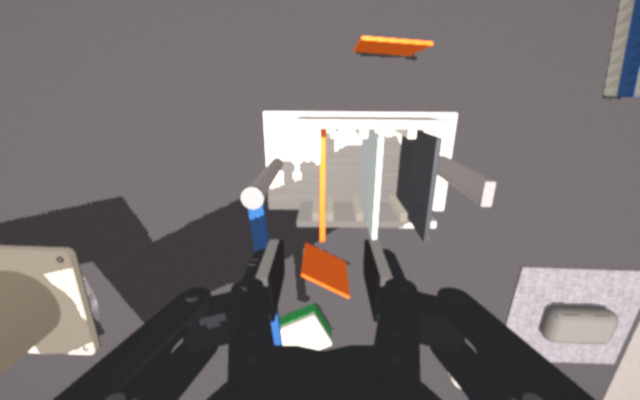

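The bar is aside, at about 1.51 rad. The orange panel's top edge runs from (323,130) to (322,242) in the wrist view. Its centre is (0.4585, 0.2405), 2 mm from the jaw plane, and nothing stands in the way of the fingers.

arm_command(rows="0 -0.001 0.018 0 0 0; 0 -0.001 0.018 0 0.001 0; 0 0 0.018 0 0.001 0; 0 0 0.018 0 0.001 0; 0 0 0.018 0 0 0; 0 0 0.018 0 0 0; 0 0 0.018 0 0 0; 0 0 0.012 0 0 0; 0 0 0 0 0 0")

```text
time: 9.62
tcp_pos: [0.4564, 0.2274, 0.1129]
orientation: [[-0.021, 1.0, -0.004], [1.0, 0.021, -0.004], [-0.004, -0.004, -1.0]]
contact_force: [0.3, -0.0, -0.8]
gripper_width: 0.0427
```

Run:
```python
from h import *
plan([.4585,.2405,.109],Rz(np.pi/2+.03),2)
```

```text
0.007 0.001 0.002 -0.002 0.002 -0.005; 0.007 0.001 0.002 -0.002 0.002 -0.005
```

arm_command(rows="0.007 0.001 0.002 -0.002 0.002 -0.005; 0.007 0.001 0.002 -0.002 0.002 -0.005; 0 0 0 0 0 0")

```text
time: 10.0
tcp_pos: [0.4598, 0.2427, 0.1108]
orientation: [[-0.031, 1.0, 0.004], [1.0, 0.031, 0.002], [0.002, 0.004, -1.0]]
contact_force: [-0.6, 0.7, -0.1]
gripper_width: 0.0426
```

arm_command(rows="0 0 0 0 0 0; 0 0 0 0 0 0; 0 0 0 0 0 0; 0 0 0 0 0 0; 0 0 0 0 0 0; 0 0 0 0 0 0", jaw=1, grip_force=40)

```text
time: 10.75
tcp_pos: [0.4595, 0.2433, 0.111]
orientation: [[-0.032, 0.999, 0.004], [0.999, 0.032, 0.003], [0.003, 0.004, -1.0]]
contact_force: [-0.7, 0.3, 1.2]
gripper_width: 0.0044
```

arm_command(rows="0 0 -0.015 0 0 0; 0 0 -0.015 0 0 0; 0 0 -0.015 0 0 0; 0 0 -0.015 0 0 0; 0 0 -0.015 0 0 0; 0 0 -0.02 0 0 0; 0 0 -0.025 0 0 0; 0 0 -0.025 0 0 0; 0 0 -0.025 0 0 0; 0 0 -0.025 0 0 0; 0 0 -0.02 0 0 0; 0 0 0 0 0 0")

```text
time: 12.25
tcp_pos: [0.4577, 0.2414, 0.3425]
orientation: [[-0.031, 0.999, 0.009], [1.0, 0.031, 0.004], [0.004, 0.009, -1.0]]
contact_force: [0.2, -1.1, -2.1]
gripper_width: 0.0044
```

```bash
cat >> h.py <<'E'
# stand frame
ps=.178; S0=np.array([.553,-.232,0]); Sx=np.array([np.cos(ps),np.sin(ps),0]); Sy=np.array([-np.sin(ps),np.cos(ps),0])
def target(x,z,tilt,L=.101,off=.003,y=0):
    zt=np.array(Sx*np.sin(tilt)-np.array([0,0,1])*np.cos(tilt)); xt=Sy; yt=np.cross(zt,xt)
    R=np.stack([xt,yt,zt],1); low=S0+Sx*x+Sy*y+np.array([0,0,z]); return low-zt*L+xt*off,R
E
python3 - <<'E'
from h import *
p,R=target(.04,.19,.1); print(p,R); print(robot.get_obs()['joint_pos'])
plan(p,R,16)
E
```

```text
[ 0.58191295 -0.22375028  0.29049542] [[-0.17706153  0.97928288  0.09825603]
 [ 0.98419978  0.17617696  0.01767666]
 [ 0.          0.09983342 -0.99500417]]
[ 4.85570740e-01  2.50764345e-01  2.75821200e-01  1.58589339e+00
 -4.93599639e-04  2.02554024e+00]
-0.029 0.007 0.003 -0.006 0.000 -0.009; -0.029 0.007 0.003 -0.006 0.000 -0.009; -0.029 0.006 0.003 -0.006 0.000 -0.009; -0.029 0.006 0.003 -0.006 0.000 -0.009; -0.030 0.006 0.003 -0.006 0.000 -0.009; -0.030 0.005 0.003 -0.006 0.000 -0.009; -0.030 0.005 0.003 -0.006 0.000 -0.009; -0.030 0.005 0.003 -0.006 0.000 -0.009; -0.030 0.005 0.003 -0.006 0.000 -0.009; -0.030 0.004 0.003 -0.006 0.000 -0.009; -0.030 0.004 0.003 -0.006 0.000 -0.009; -0.030 0.004 0.003 -0.006 0.000 -0.009; -0.030 0.003 0.003 -0.006 0.000 -0.009; -0.030 0.003 0.003 -0.006 0.000 -0.009; -0.030 0.003 0.003 -0.006 0.000 -0.009; -0.030 0.002 0.003 -0.006 0.000 -0.009
```

arm_command(rows="-0.029 0.007 0 -0.006 0 -0.009; -0.029 0.007 0 -0.006 0 -0.009; -0.029 0.006 0 -0.006 0 -0.009; -0.029 0.006 0 -0.006 0 -0.009; -0.03 0.006 0 -0.006 0 -0.009; -0.03 0.005 0 -0.006 0 -0.009; -0.03 0.005 0.003 -0.006 0 -0.009; -0.03 0.005 0.003 -0.006 0 -0.009; -0.03 0.005 0.003 -0.006 0 -0.009; -0.03 0.004 0.003 -0.006 0 -0.009; -0.03 0.004 0.003 -0.006 0 -0.009; -0.03 0.004 0.003 -0.006 0 -0.009")

```text
time: 13.75
tcp_pos: [0.5484, -0.1177, 0.3153]
orientation: [[-0.147, 0.987, 0.065], [0.989, 0.146, 0.01], [-0.0, 0.066, -0.998]]
contact_force: [-0.7, -0.8, -0.7]
gripper_width: 0.0042
```

Run:
```python
from h import *
p,R=target(.03,.15,.35)
plan(p,R,6); o=robot.get_obs(); print(o['joint_pos'])
snap('top','top3'); snap('scene','scene3')
im,d,c=load('top3'); P=cloud(c,d); h=cv2.cvtColor(im,cv2.COLOR_RGB2HSV)
q=P-S0; X=q@Sx; Y=q@Sy; Z=P[...,2]
m=(abs(Y)<.06)&(X>-.1)&(X<.06)&(Z<.1)&(Z>.004)
for lo,hi in((.07,.1),(.015,.024),(.026,.034),(.004,.012)):
    k=m&(Z>lo)&(Z<hi); print(lo,k.sum(),np.percentile(X[k],[2,50,98]) if k.any() else '')
```

```text
-0.018 -0.004 0.012 -0.047 0.001 -0.005; -0.018 -0.004 0.011 -0.047 0.001 -0.005; -0.018 -0.005 0.011 -0.047 0.001 -0.005; -0.018 -0.005 0.011 -0.047 0.001 -0.005; -0.018 -0.006 0.011 -0.047 0.001 -0.005; -0.018 -0.007 0.010 -0.047 0.001 -0.005
[-0.22392781  0.2987702   0.26880417  1.47939236  0.02388907  1.20034486]
0.07 0 
0.015 3 [-0.03684697  0.00074238  0.0015659 ]
0.026 0 
0.004 47 [-0.06913265 -0.05081818 -0.02029087]
```

Run:
```python
from h import *
np.set_printoptions(precision=4,suppress=True)
im,d,c=load('top0'); P=cloud(c,d); V=im.max(2); sl=np.s_[170:255,405:500]
P=P[sl];V=V[sl];Z=P[...,2]
vv,uu=np.mgrid[170:255,405:500]
def rep(m,z,n):
    w=np.array([onz(c,a,b,z) for a,b in zip(uu[m],vv[m])]); r=cv2.minAreaRect(w[:,:2].astype(np.float32)); q=w-S0*[1,1,0]
    X=q@Sx;Y=q@Sy; print(n,m.sum(),r,'X',np.percentile(X,[1,50,99]),'Y',np.percentile(Y,[1,50,99]))
rep((Z>.076)&(Z<.09),.080,'resttop (-22ish..)')
rep((V<45)&(Z>.012),.025,'trough (0..26)')
# rest front face plane points by normal fit
m=(Z>.03)&(Z<.076)&(V>80); q=P[m]-S0*[1,1,0]; print('face pts',m.sum(),np.percentile(q@Sx,[2,50,98]),np.percentile(q@Sy,[2,50,98]),np.median(q[:,2]))
# base: bright near table level
m=(V>150)&(Z<.03); rep(m,.01,'base -72..48')
```

```text
resttop (-22ish..) 184 ((0.5308945775032043, -0.23674698173999786), (0.008254732936620712, 0.1202259361743927), 10.351338386535645) X [-0.0266 -0.0231 -0.0189] Y [-0.0594 -0.0021  0.058 ]
trough (0..26) 95 ((0.5770671367645264, -0.2290584146976471), (0.02334592677652836, 0.11818619817495346), 1.6916853189468384) X [0.006  0.0222 0.0279] Y [-0.0593 -0.0088  0.0582]
face pts 488 [-0.0425 -0.0137 -0.0022] [-0.0582  0.0012  0.0583] 0.05270178868734321
base -72..48 1623 ((0.5441708564758301, -0.24423548579216003), (0.1192331314086914, 0.1480441838502884), 10.157267570495605) X [-0.0699 -0.0358  0.0481] Y [-0.066   0.0008  0.0627]
```

View pics/scene3.png

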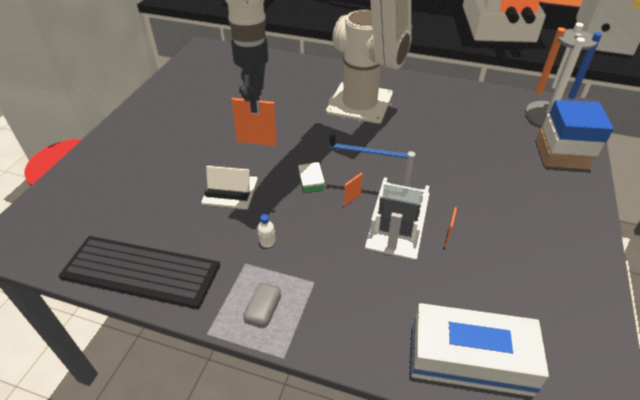

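The scene view shows the panel held upright at (255,122), behind the stand. The bar is aside, and the other two panels, the bottle and the slide box have not moved. The stand's base edges agree with my stand frame to within 2 mm.

arm_command(rows="-0.018 -0.004 0.012 -0.047 0.001 -0.005; -0.018 -0.004 0.011 -0.047 0.001 -0.005; -0.018 -0.005 0.011 -0.047 0.001 -0.005; -0.018 -0.005 0.011 -0.047 0.001 -0.005; -0.018 -0.006 0.011 -0.047 0.001 -0.005; -0.018 -0.007 0.01 -0.047 0.001 -0.005; 0 0 0 0 0 0")

```text
time: 14.72
tcp_pos: [0.5428, -0.2262, 0.2358]
orientation: [[-0.177, 0.926, 0.333], [0.984, 0.164, 0.067], [0.007, 0.339, -0.941]]
contact_force: [-0.2, -0.3, -0.0]
gripper_width: 0.0043
```

Run:
```python
from h import *
np.set_printoptions(precision=4,suppress=True)
o=robot.get_obs(); print(o['tcp_pos'],o['joint_pos'])
im,d,c=snap('scene','scene4'); P=cloud(c,d); h=cv2.cvtColor(im,cv2.COLOR_RGB2HSV); H,S,V=h[...,0],h[...,1],h[...,2]
m=(H>2)&(H<22)&(S>130)&(V>80)&(abs(P[...,0]-.57)<.12)&(abs(P[...,1]+.23)<.12)&(P[...,2]>.05)
n,l,s,_=cv2.connectedComponentsWithStats(m.astype(np.uint8)); l=l==(1+np.argmax(s[1:,4])); q=P[l]
R=o['orientation']; t=(q-o['tcp_pos'])@R
print('panel in tool axes x',np.percentile(t[:,0],[1,99]),'y',np.percentile(t[:,1],[5,50,95]),'z',np.percentile(t[:,2],[1,50,99]))
ctr=np.cov(t.T); w,v=np.linalg.eigh(ctr); print('normal in tool',v[:,0])
p,R=target(.012,.05,.35,y=-.001); plan(p,R,6)
```

```text
[ 0.5428 -0.2262  0.2358] [-0.5039  0.2188 -0.0959  0.987   0.2208  0.9206]
panel in tool axes x [-0.0523  0.0464] y [0.     0.0036 0.0073] z [-0.0192  0.0414  0.0986]
normal in tool [ 0.0016 -1.     -0.0026]
-0.001 -0.007 0.014 -0.000 -0.001 -0.000; -0.001 -0.007 0.014 -0.000 -0.001 -0.000; -0.001 -0.007 0.014 -0.000 -0.001 -0.000; -0.001 -0.008 0.014 -0.000 -0.001 -0.000; -0.001 -0.008 0.014 -0.000 -0.001 -0.000; -0.001 -0.008 0.014 -0.000 -0.001 -0.000
```

arm_command(rows="-0.001 -0.007 0.014 0 -0.001 0; -0.001 -0.007 0.014 0 -0.001 0; -0.001 -0.007 0.014 0 -0.001 0; -0.001 -0.008 0.014 0 -0.001 0; -0.001 -0.008 0.014 0 -0.001 0; -0.001 -0.008 0.014 0 -0.001 0; 0 0 0 0 0 0")

```text
time: 15.65
tcp_pos: [0.5363, -0.2263, 0.1456]
orientation: [[-0.186, 0.923, 0.338], [0.983, 0.175, 0.064], [-0.0, 0.344, -0.939]]
contact_force: [-0.1, 0.0, -0.7]
gripper_width: 0.0048
```

Run:
```python
from h import *
np.set_printoptions(precision=4,suppress=True)
o=robot.get_obs(); low=o['tcp_pos']+o['orientation']@[-.003,0,.101]-S0; print('low',low@Sx,low@Sy,low[2])
p,R=target(.011,.025,.35,y=-.001); plan(p,R,3)
```

```text
low 0.0193363205899819 0.005808011812314198 0.05077563161072167
-0.002 -0.006 0.007 0.000 -0.001 0.003; -0.002 -0.006 0.007 0.000 -0.001 0.003; -0.002 -0.006 0.007 0.000 -0.001 0.003
```

arm_command(rows="-0.003 -0.005 0.002 0 -0.001 0.003; -0.003 -0.005 0.002 0 -0.001 0.003; 0 0 0 0 0 0")

```text
time: 16.02
tcp_pos: [0.5312, -0.2338, 0.1407]
orientation: [[-0.181, 0.922, 0.341], [0.983, 0.171, 0.061], [-0.003, 0.347, -0.938]]
contact_force: [-0.4, 0.8, -1.1]
gripper_width: 0.0044
```

Run:
```python
from h import *
np.set_printoptions(precision=4,suppress=True)
o=robot.get_obs(); low=o['tcp_pos']+o['orientation']@[-.003,0,.101]-S0; print('low',low@Sx,low@Sy,low[2])
p,R=target(.010,.024,.35,y=-.001); plan(p,R,4)
```

```text
low 0.013242170236992005 -0.000992279349958104 0.04595778398506002
-0.000 -0.003 0.005 0.001 0.000 0.001; -0.000 -0.003 0.005 0.001 0.000 0.001; -0.000 -0.003 0.005 0.001 0.000 0.001; -0.000 -0.003 0.005 0.001 0.000 0.001
```

arm_command(rows="0 -0.003 0.005 0 0 0; 0 -0.003 0.005 0 0 0; 0 -0.003 0.005 0 0 0; 0 -0.003 0.005 0 0 0; 0 0 0 0 0 0")

```text
time: 16.65
tcp_pos: [0.5265, -0.2349, 0.1163]
orientation: [[-0.181, 0.922, 0.341], [0.984, 0.17, 0.06], [-0.003, 0.347, -0.938]]
contact_force: [0.7, -0.1, -1.3]
gripper_width: 0.0043
```

Run:
```python
from h import *
np.set_printoptions(precision=4,suppress=True)
o=robot.get_obs(); low=o['tcp_pos']+o['orientation']@[-.003,0,.101]-S0; print('low',low@Sx,low@Sy,low[2],o['contact_force'])
im,d,c=snap('scene','scene5'); cv2.imwrite('pics/c5.png',cv2.resize(cv2.cvtColor(im,4)[60:240,150:330],None,fx=3.2,fy=3.2,interpolation=3))
p,R=target(.004,.021,.35,y=-.001); plan(p,R,4)
```

```text
low 0.008445167513682527 -0.001283012898513154 0.02153452778309671 [ 0.7494 -0.1328 -1.3167]
0.000 -0.001 -0.000 0.001 0.000 0.001; 0.000 -0.001 -0.000 0.001 0.000 0.001; 0.000 -0.001 -0.000 0.001 0.000 0.001; 0.000 -0.001 -0.000 0.001 0.000 0.001
```

View pics/c5.png

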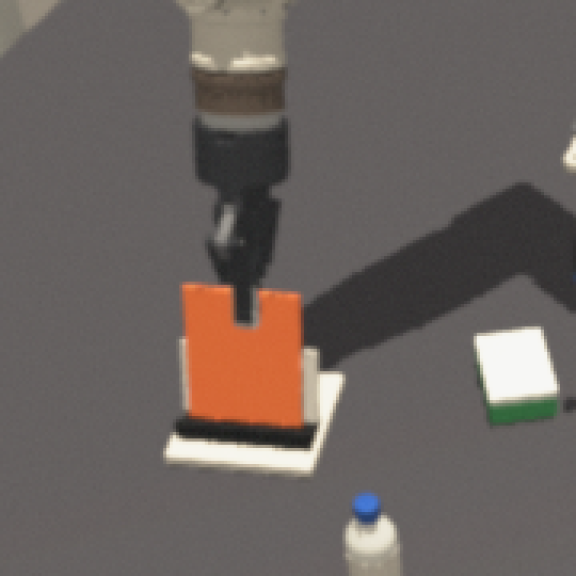

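The panel's lower edge is inside the black ledge, about (180–310, 430), centred between the rest's ends at 185 and 318. Next I'll ease it back and down until it makes contact.

arm_command(rows="0 -0.002 0.001 0 0 0; 0 -0.002 0.001 0 0 0; 0 0 0 0 0 0")

```text
time: 17.08
tcp_pos: [0.5256, -0.236, 0.1156]
orientation: [[-0.182, 0.92, 0.347], [0.983, 0.172, 0.06], [-0.005, 0.352, -0.936]]
contact_force: [-0.0, 0.4, 0.6]
gripper_width: 0.0044
```

Run:
```python
from h import *
np.set_printoptions(precision=4,suppress=True)
o=robot.get_obs(); low=o['tcp_pos']+o['orientation']@[-.003,0,.101]-S0; print('low',low@Sx,low@Sy,low[2],o['orientation'].T@o['contact_force'],o['torque'])
```

```text
low 0.007957034483903383 -0.002326401312770848 0.021084555859961315 [ 0.379   0.2626 -0.5695] [0.0287 0.3526 0.0382]
```

arm_command(rows="0 -0.004 0.001 0 0 0; 0 -0.004 0.001 0 0 0; 0 0 0 0 0 0")

```text
time: 17.45
tcp_pos: [0.5235, -0.2372, 0.1151]
orientation: [[-0.184, 0.915, 0.359], [0.983, 0.174, 0.061], [-0.007, 0.364, -0.931]]
contact_force: [0.3, 0.8, 1.0]
gripper_width: 0.0046
```

Run:
```python
from h import *
np.set_printoptions(precision=4,suppress=True)
o=robot.get_obs(); low=o['tcp_pos']+o['orientation']@[-.003,0,.101]-S0; print('low',low@Sx,low@Sy,low[2],o['orientation'].T@o['contact_force'],o['torque'])
```

```text
low 0.006880868701410292 -0.0032420320678129295 0.021006545524755005 [ 0.7104  0.7596 -0.7478] [0.1977 0.2688 0.0856]
```

arm_command(rows="0 0 0 0 0 0; 0 0 0 0 0 0; 0 0 0 0 0 0; 0 0 0 0 0 0", jaw=0.5)

```text
time: 17.95
tcp_pos: [0.5212, -0.2373, 0.1128]
orientation: [[-0.183, 0.917, 0.354], [0.983, 0.173, 0.06], [-0.006, 0.359, -0.933]]
contact_force: [0.3, 0.2, 0.1]
gripper_width: 0.0214
```

Run:
```python
from h import *
np.set_printoptions(precision=4,suppress=True)
o=robot.get_obs(); print(o['contact_force'])
im,d,c=snap('scene','scene6'); cv2.imwrite('pics/c6.png',cv2.resize(cv2.cvtColor(im,4)[60:240,150:330],None,fx=3.2,fy=3.2,interpolation=3))
P=cloud(c,d); h=cv2.cvtColor(im,cv2.COLOR_RGB2HSV); H,S,V=h[...,0],h[...,1],h[...,2]
m=(H>2)&(H<22)&(S>130)&(V>80)&(abs(P[...,0]-.57)<.12)&(abs(P[...,1]+.23)<.12)&(P[...,2]>.03)
q=P[m]; w,v=np.linalg.eigh(np.cov(q.T)); n=v[:,0]*np.sign(v[0,0]); print('normal',n,'lean',np.arcsin(n[2]),'yaw',np.arctan2(n[1],n[0]),'Y range',np.percentile((q-S0)@Sy,[1,99]),'ztop',q[:,2].max(), 'tool frame',np.median((q-o['tcp_pos'])@o['orientation'],0))
```

```text
[0.315  0.1644 0.1141]
normal [0.9075 0.1593 0.3886] lean 0.3991003002037251 yaw 0.17380675276900903 Y range [-0.0526  0.0463] ztop 0.16585011446861186 tool frame [-0.0038  0.0052  0.0375]
```

View pics/c6.png

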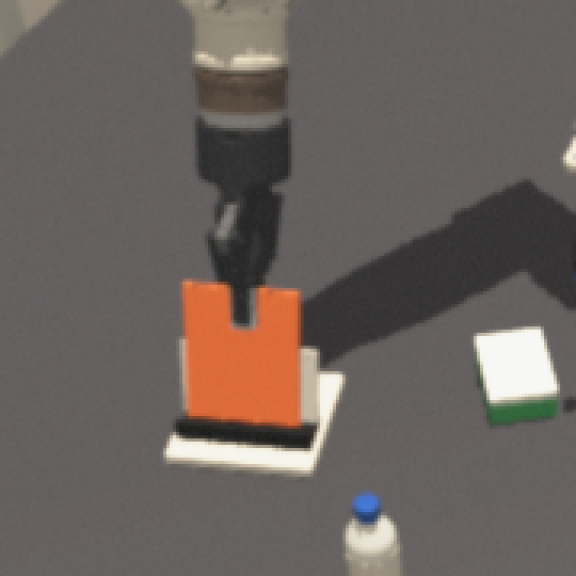

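The jaws are open and the panel rests in the ledge, centred about 3 mm off the stand's middle, leaning 0.40 rad, and square to it. I'll retreat along the panel.

arm_command(rows="0 0.001 -0.01 0 0 0; 0 0 -0.01 0 0 0; 0 0 -0.015 0 0 0; 0 0 -0.02 0 0 0; 0 0 -0.03 0 0 0; 0 0 -0.03 0 0 0; 0 0 -0.03 0 0 0; 0 0 0 0 0 0; 0 0 0 0 0 0")

```text
time: 19.12
tcp_pos: [0.4678, -0.2469, 0.2602]
orientation: [[-0.182, 0.915, 0.359], [0.983, 0.174, 0.056], [-0.011, 0.363, -0.932]]
contact_force: [0.2, 0.1, -0.7]
gripper_width: 0.0218
```

Run:
```python
from h import *
np.set_printoptions(precision=4,suppress=True)
o=robot.get_obs(); print(o['time'],o['tcp_pos'],o['contact_force'])
im,d,c=snap('scene','scene7')
P=cloud(c,d); h=cv2.cvtColor(im,cv2.COLOR_RGB2HSV); H,S,V=h[...,0],h[...,1],h[...,2]
m=(H>2)&(H<22)&(S>130)&(V>80)&(abs(P[...,0]-.57)<.12)&(abs(P[...,1]+.23)<.12)&(P[...,2]>.03)
q=P[m]; w,v=np.linalg.eigh(np.cov(q.T)); n=v[:,0]*np.sign(v[0,0]); cen=q.mean(0)
up=np.cross(n,Sy); up*=np.sign(up[2]); low=cen+up*(.02-cen[2])/up[2]-n*.0025-S0
print('lean',np.arcsin(n[2]),'yaw',np.arctan2(n[1],n[0]),'Y',np.percentile((q-S0)@Sy,[1,99]),'lowx',low@Sx,'ztop',q[:,2].max())
```

```text
19.125 [ 0.4678 -0.2469  0.2602] [ 0.1866  0.0774 -0.6761]
lean 0.40689405490595426 yaw 0.18158259082559605 Y [-0.0523  0.0461] lowx 0.009549916569158776 ztop 0.1371491368972294
```

View pics/scene7.png

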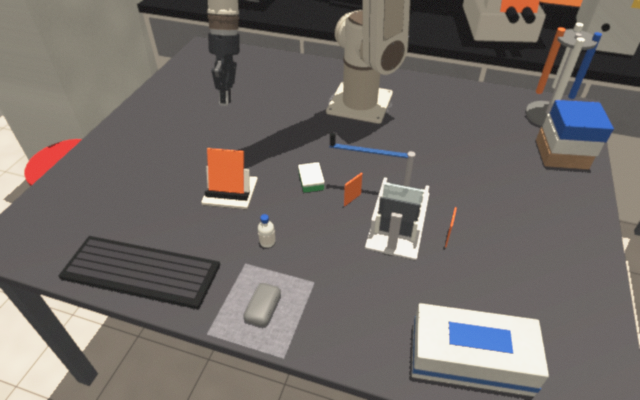

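The panel sits on the stand at (226,172) with the gripper well clear. The other panels, the bottle and the slide box are where they started.

```bash
python3 -c "
from h import *
print(ticket.close_job())"
```

```text
the job is handed in; nothing more can be done
None
```

The job is done and handed in at about 19 s of the 64 s allowed. The hand-in itself gives no verdict.

I swung the retaining bar aside by its knob to about 1.51 rad. I then gripped the large orange panel near its top edge and lifted it out of its slot. I lowered it at a matching tilt into the stand's ledge, eased it back towards the rest, let go and backed off along the panel.

**Last checks on the panel:**

| Check | Measured | Required |
|---|---|---|
| Lean from vertical | 0.41 rad | 0.22 to 0.68 rad |
| Squareness to the stand | about 0.01 rad off | below 0.2 rad |
| Sideways offset from the stand's middle | about 3 mm | within 20 mm |
| Lower edge, in front of the rest's foot | about 10 mm | -8 to 28 mm |

- **Other items:** by eye in the last picture, the other two panels, the bottle (upright) and the slide box look unmoved. I did not measure their positions again at the end.
- **Gripper:** it is about 150 mm clear of the panel, and the contact force reads under 1 N.
- **Small disagreement:** the panel leans slightly more than the rest's 0.35 rad, which fits its lower edge standing a little forward in the ledge. No check failed.

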